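Put away the culture labware in the safety cabinet

TASK

Put away the labware standing in front of you: stack the two glass dishes on the spring-loaded dish lift, between its rods, the large one underneath and the small one on top; stand each bottle upright in the free pocket of the green rack made for its size; and lay the slide mailer flat in the metal tray, alongside the one already there. Set the glass dishes down, do not drop them, and leave the jar and the tip box where they are.

Things in the scene. Friction and masses are not known exactly. Their poses are not given: they have to be found in the camera images.
- large_dish: the larger of two round glass culture dishes, lid on, amber agar inside, one rigid piece: 62 mm diameter at the lid, 30 mm high, about 110 g, standing on the bench. Origin: centre of its underside, z up. The lid skirt (the 62 mm part) runs from 6 mm above the bottom to the top; below it the foot is 57 mm wide. The top is flat.
- small_dish: the smaller glass culture dish, lid on, amber agar inside, one rigid piece: 50 mm diameter at the lid, 20 mm high, about 55 g. Origin: centre of its underside, z up. The lid skirt runs from 6 mm above the bottom to the top; below it the foot is 45 mm wide.
- tall_bottle: tall clear screw-cap sample bottle with white cap, standing: body 28 mm diameter, 85 mm high in all, the top 17 mm is the cap (30 mm diameter), about 45 g. Origin: centre of its underside, z up.
- small_bottle: small clear screw-cap sample bottle with white cap, standing: body 20 mm diameter, 50 mm high in all, the top 14 mm is the cap (21 mm diameter), about 18 g. Origin: centre of its underside, z up.
- slide_mailer: flat white plastic microscope-slide mailer with a grey flip lid at one end (kept shut), lying flat: 84 mm long (its x axis), 35 mm wide (y), 20 mm high (z), about 30 g. Origin: centre of its underside; the grey lid is at +x.
- bottle_rack: fixed dark green rack 130 x 130, 32 mm high; origin centre of underside. Square pockets, centres x,y in its frame (mm): at x -31 two for tall bottles (46 wide, floor 6 above bench), at x +31 two for small bottles (38 wide, floor 20 above bench). Fixed bottles fill (-31,+31) and (+31,-31); free: tall pocket (-31,-31), small pocket (+31,+31).
- steel_tray: fixed low open metal tray, 136 (x) by 146 mm (y) outside, 15 mm high, walls and floor 3 mm thick. Origin: centre of its underside. Another slide mailer already lies in it (fixed), centred at x 0, y +42 mm, its length along the tray's x axis; its side is at y +24.5 mm. The tray is free from there to y -70 mm.
- lift_top (a point): centre of the top of the dish lift's sprung round plate (58 mm), 88 mm above bench unloaded. Spring 34 N/m, damped: sinks about 31 mm under the large dish, 16 more under the small (+-10 %), so the stack's top stays near 90. Lift fixed. Four 6 mm guide rods, 106 mm high, on the diagonals of this frame's x,y axes, 41.5 mm out (large dish's play 7.5); finger gaps, 53 mm clear, lie along its +-x and +-y.
- jar: bystander: cream round jar with a dark blue lid, 70 mm diameter, 86 mm high, loose. Origin: centre of its underside.
- tip_box: bystander: low dark red box of pipette tips, 86 x 124 mm, 51 mm high, loose. Origin: centre of its underside.
There are look-alikes about, which are no part of the job. Leave any purple look-alike of the large_dish alone.

How it is judged:
By the outcome, as a careful person would: the job done as asked, in the order asked, and still so for the second after the job is handed in, with the robot touching nothing.
It also fails if it takes over 118 s, if anything falls off the work surface, if the arm or the gripper's body presses on something with over 40 N, if the wrist force passes 120 N, or if a joint passes its speed limit or range.

ROBOT

A 7-joint arm with a two-finger parallel gripper is mounted at the origin on the work surface. World frame = base frame: x ahead of the robot, y to its left, z up, the work surface at z = 0. Lengths are in mm, angles in degrees, forces in N, time in s.
With the tool pointing down it reaches from about 400 to 900 mm from the base axis. Payload 5.5 kg.
Tool frame: the origin (TCP) lies at the very end of the fingers, on their centre line; the grasp point (between the pads) lies 19 mm behind it; x points along the fingers, y is the direction in which the jaws open and shut, and the axes are right-handed (so a half turn about x gives the same grasp; the last joint's range is limited). The gripper opens to 85 mm and grips with 20 to 120 N. Pads are 22 mm wide; open, the fingers measure 114 mm over their backs; the gripper's body (76 mm by 85 mm) begins 54 mm behind the grasp point. The pads swing forward as they close: fully open they stand 13 mm farther back than shut.
Start: joints at [-58.717, 28.699, -24.465, 88.831, 12.651, 65.22, -12.049], TCP at [181.34, 624.192, 192.61] pointing down, gripper open.
Joint ranges: [-164.97, 164.97], [-17.58, 116.51], [-87.97, 89.64], [11.32, 138.91], [-80.73, 260.73], [10.89, 115.49], [-147.41, 147.41]. Speed limits (degrees/s): [147.25, 147.25, 180, 180, 180, 180, 180].

INTERFACE

Orientations are given as [roll, pitch, yaw] about the fixed x, y, z axes, in that order (R = Rz(yaw) Ry(pitch) Rx(roll)).
In Python, from station import robot gives the robot as it stands. The module is installed in compiled form; this text tells all that it offers.
- The arm moves only by the tool carry_out, never from a script. Its argument "moves" is a list that holds one entry, the list of rows, each a list of 5 numbers: the closure, from -1 (fully open) to 1 (shut), so that 0 is half open, then the shift along the tool's x, y, z in cm, then the turn about the tool's x in degrees. A call has 1 to 20 rows; each row is the pose to reach, as a shift and turn from the pose measured when the call began, along the tool's axes at that moment; what a row does not reach only later rows make up. A row lasts 1/12 s, in which the tool goes at most 41.7 mm and 7.16 degrees, less where a joint would pass 70% of its speed; a pose out of reach is approached as far as the arm can. A call with a gripper value outside its range is refused whole. The fingers move at their own pace and stop on an object; "newtons" is the grip in N (left out, the last holds). Time passes only in rows, so rows that repeat a pose let the fingers close. It gives the time, the measured TCP pose, the force and the opening at its end, in the units of the state.
- robot.get_obs(): the state, without advancing time (a new reading comes with each control period).
- robot.capture(name): name is "scene" or "top" or "wrist"; returns a dict with "frame" (384x512x3 uint8, red, green, blue), "vfov" (degrees; the focal length in pixels is half the picture's height over the tangent of half this angle, whatever the lens; pixels are square), "cx", "cy" (the principal point, pixels), "rvec" (rotation vector, rad) and "tvec" (3), from world to camera coordinates, as OpenCV has them. Camera axes: x right, y down, z forward; pixel columns grow to the right and rows downward; lengths in mm; the calibration is good to about 2 mm. The wrist camera is an equidistant fisheye: a pixel r from the principal point sees the ray r / f radians off the axis. A picture is of the moment at which its call begins. There is no depth.
- robot.job_done(): hands the job in, once; it reports no verdict.
The state is a dict: "time_s": time; "joint_pos": joint angles; "dq": joint speeds; "tau": joint torques, N m; "position": TCP position; "tcp_rot": TCP orientation; "force": force on the tool from outside, world axes, zero at the start; "ft_torque": the same for the moment, N m; "gripper_width": opening from 0.0 (shut) to 1.0 (fully open).
Only numpy, scipy, OpenCV 4.12 (cv2) and the standard library are available. Lean on these libraries where they do the work, as an engineer would, in place of code of your own. Each camera call takes 0.05 s, during which the arm holds its last target. There are 200 camera calls.

## Working session

There is one attempt and no reset: what is moved stays moved. The work goes in short steps, Python scripts to look and compute and a tool call to move; the robot and the scene stay as the last step left them, time stands still between calls to the robot, and variables do not carry over. Pictures are saved under pics/ and viewed, on a budget of 14 in all, crops included, one or two more only if the job needs it, and the job is handed in when it is done.

Besides the shell and the picture viewer there is one more tool, called after ">>>" as name([rows], argument=value, ...), one row to a line, values as JSON. carry_out: Moves the arm, as the interface text tells. Its arguments: {"type":"object","properties":{"moves":{"type":"array"},"newtons":{"type":"number"}},"required":["moves"]}

```bash
mkdir -p pics; cat > h.py <<'E'
import numpy as np, cv2
from station import robot
def cap(n,save=None):
    c=robot.capture(n)
    if save: cv2.imwrite('pics/'+save,cv2.cvtColor(c['frame'],cv2.COLOR_RGB2BGR))
    return c
def save(c,fn,crop=None,s=1):
    f=cv2.cvtColor(c['frame'],cv2.COLOR_RGB2BGR)
    if crop: x0,y0,x1,y1=crop; f=f[y0:y1,x0:x1]
    if s!=1: f=cv2.resize(f,None,fx=s,fy=s,interpolation=cv2.INTER_CUBIC)
    cv2.imwrite('pics/'+fn,f)
def ray(c,u,v,fish=False):
    f=c['frame'].shape[0]/2/np.tan(np.radians(c['vfov'])/2)
    d=np.array([u-c['cx'],v-c['cy']],float)/f
    if fish:
        r=np.hypot(*d); d=np.array([*(d/r*np.sin(r) if r>0 else d),np.cos(r)])
    else: d=np.array([*d,1.])
    R=cv2.Rodrigues(np.array(c['rvec'],float))[0]
    return -R.T@np.array(c['tvec'],float).ravel(), R.T@d
def onz(c,u,v,z,fish=False):
    o,d=ray(c,u,v,fish); return (o+d*(z-o[2])/d[2]).round(1)
def proj(c,P,fish=False):
    R=cv2.Rodrigues(np.array(c['rvec'],float))[0]
    p=R@np.array(P,float)+np.array(c['tvec'],float).ravel()
    f=c['frame'].shape[0]/2/np.tan(np.radians(c['vfov'])/2)
    if fish:
        t=np.arctan2(np.hypot(p[0],p[1]),p[2]); k=t/np.hypot(p[0],p[1]); return np.array([c['cx']+f*k*p[0],c['cy']+f*k*p[1]]).round(1)
    return np.array([c['cx']+f*p[0]/p[2],c['cy']+f*p[1]/p[2]]).round(1)
E
python3 - <<'E'
from h import *
import pickle
print(robot.get_obs())
D={}
for n in ['scene','top','wrist']:
    c=cap(n); D[n]=c; save(c,n+'0.png',s=1.56 if n!='wrist' else 1)
    print(n,c['vfov'],c['cx'],c['cy'],ray(c,c['cx'],c['cy']))
pickle.dump(D,open('d0.pkl','wb'))
E
```

```text
{'time_s': 0.0, 'joint_pos': array([-58.71861917,  28.75377479, -24.45401587,  88.89262785,
        12.65220737,  65.21912451, -12.05080532]), 'dq': array([-0.00945617,  0.05288825,  0.00048674, -0.07612804, -0.11447451,
        0.1084934 , -0.09071354]), 'tau': array([ 1.71434345e-03, -5.69532073e+01, -5.81605330e+00, -2.80929190e+01,
        1.04334002e-02,  1.23211829e-02,  1.11080280e-05]), 'position': array([181.17966844, 623.43214001, 191.55242992]), 'tcp_rot': array([ -91.52180369,   89.8883025 , -107.71993504]), 'force': array([ 0.10405911, -0.35658855, -0.58032509]), 'ft_torque': array([ 0.01166281, -0.04729997, -0.00707624]), 'gripper_width': 1.00118241409719}
scene 49.869108720943046 256.5572635956528 191.1414375358508 (array([1084.20701766, -702.20748461,  679.78179815]), array([-0.54623692,  0.62126589, -0.56183086]))
top 47.43133220075691 252.46998989879333 195.38822840358654 (array([ 384.70468029,  -58.36520064, 1077.96791853]), array([ 0.12074169, -0.00878524, -0.99264508]))
wrist 65.70646984690485 256.3961888429458 188.65700760468155 (array([112.08334329, 644.56143749, 374.08638133]), array([ 0.26945505, -0.080138  , -0.9596728 ]))
```

View pics/scene0.png

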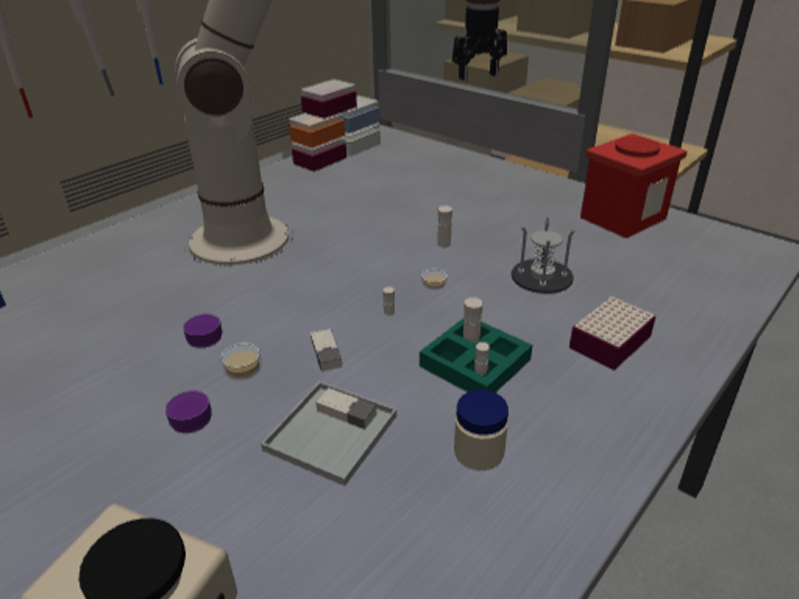

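View pics/top0.png

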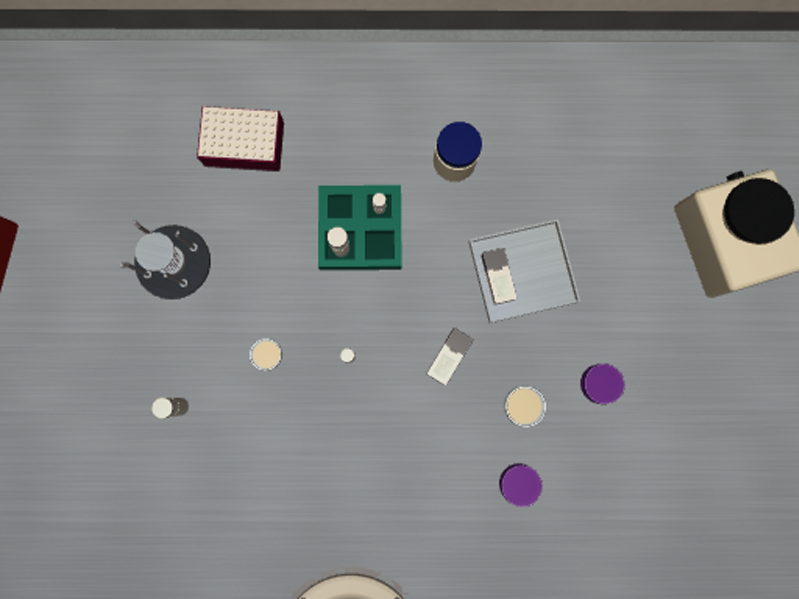

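The scene view shows everything: lift right at (545,255), rack (475,352), tray (330,430). The top view shows the tall bottle (162,408), small dish (265,354), small bottle (347,355), mailer (450,356), large dish (525,407), and purple look-alikes (603,384) and (521,485). Next I'll take enlarged crops for precise pixels.

```bash
python3 - <<'E'
from h import *
import pickle
D=pickle.load(open('d0.pkl','rb'));c=D['top']
save(c,'cropL.png',(75,105,275,285),3.3)
save(c,'cropR.png',(215,125,395,285),3.6)
E
```

```text
(no output)
```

View pics/cropL.png

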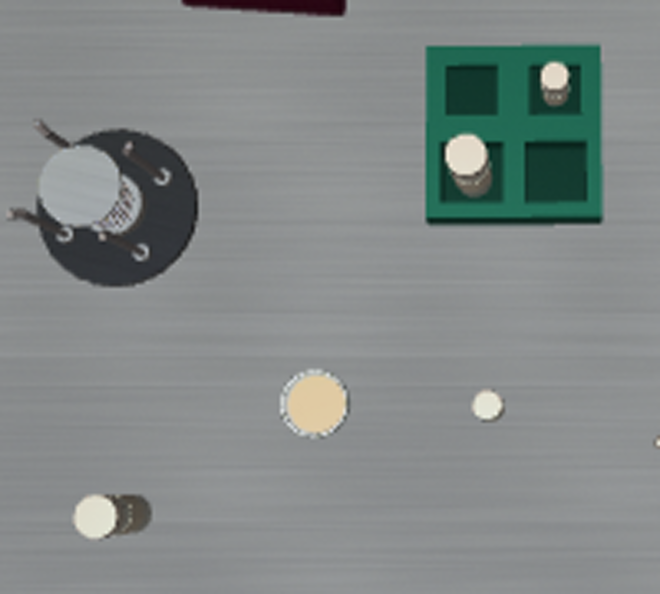

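View pics/cropR.png

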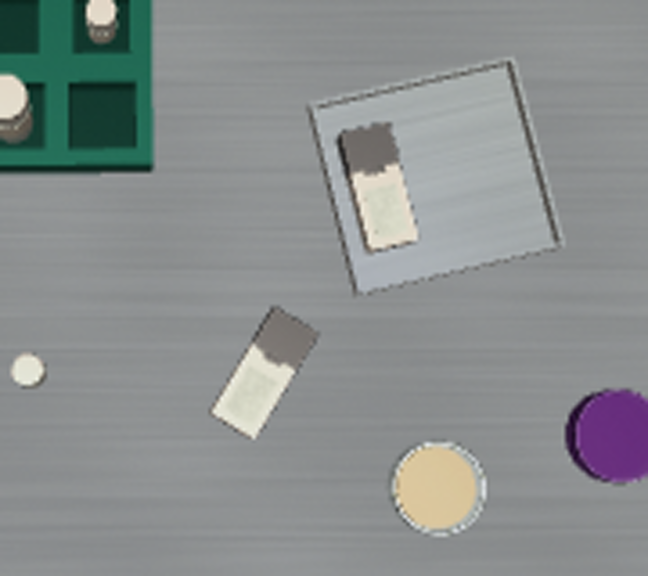

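```bash
cat >> h.py <<'E'
from scipy.spatial.transform import Rotation as Ro
def plan(x,y,z,jaw):
    """shift (cm, tool axes) and turn about tool x to reach TCP xyz with jaw line at yaw `jaw` deg (mod 180)"""
    o=robot.get_obs(); R=Ro.from_euler('xyz',o['tcp_rot'],degrees=True).as_matrix()
    s=R.T@(np.array([x,y,z])-o['position'])/10
    cur=np.degrees(np.arctan2(R[1,1],R[0,1]))
    t=-(jaw-cur)  # tool x points down
    t=(t+90)%180-90
    print('pos',o['position'].round(1),'ax',R[:,0].round(3),'jaw',cur.round(1),'t',round(o['time_s'],2),'w',round(o['gripper_width'],3),'F',o['force'].round(1),'j7',o['joint_pos'][6].round(0))
    print(' shift cm',s.round(2),'turn',round(t,1),'or',round(t-np.sign(t)*180,1))
E
python3 - <<'E'
from h import *
import pickle
D=pickle.load(open('d0.pkl','rb'));c=D['top']
L=lambda x,y,z:onz(c,75+(x+.5)/3.3-.5,105+(y+.5)/3.3-.5,z)[:2]
Rr=lambda x,y,z:onz(c,215+(x+.5)/3.6-.5,125+(y+.5)/3.6-.5,z)[:2]
print('plate',L(80,187,88)); t=[L(*p,106) for p in [(14,214),(40,125),(128,148),(101,237)]]
print('rods',t,np.mean(t,0),[np.degrees(np.arctan2(*(q-np.mean(t,0))[::-1])).round(1) for q in t],[np.hypot(*(q-np.mean(t,0))).round(1) for q in t])
r=[L(*p,32) for p in [(427,46),(600,45),(602,217),(427,218)]];print('rack',r,np.mean(r,0))
print('small dish',L(314,403,13),'sb',L(488,405,50),'tb',L(96,517,85))
t=[Rr(*p,15) for p in [(308,104),(514,59),(563,245),(356,295)]];print('tray',t,np.mean(t,0))
for a,b in ((0,3),(1,2)):d=t[a]-t[b];print(np.hypot(*d),np.degrees(np.arctan2(d[1],d[0])))
m=[Rr(*p,20) for p in [(274,306),(319,333),(254,439),(210,411)]];print('mailer',m,np.mean(m,0))
for a,b in ((0,3),(1,2)):d=m[a]-m[b];print(np.hypot(*d),np.degrees(np.arctan2(d[1],d[0])))
print('large',Rr(439,488,18),Rr(391,488,18),Rr(487,488,18))
x,y=Rr(439,488,18); plan(x,y,130,0)
E
```

```text
plate [583.8 285.5]
rods [array([561.4, 323.3]), array([623.4, 308.5]), array([607.4, 247.6]), array([545.6, 263.6])] [584.45 285.75] [np.float64(121.5), np.float64(30.3), np.float64(-59.0), np.float64(-150.3)] [np.float64(44.1), np.float64(45.1), np.float64(44.5), np.float64(44.7)]
rack [array([702.3,  51.4]), array([703.3, -77.6]), array([573. , -78.8]), array([572.2,  49.8])] [637.7 -13.8]
small dish [437.3 133.1] sb [434.1   2.9] tb [356.5 266.2]
tray [array([ 618.7, -186.3]), array([ 650.6, -329.5]), array([ 520.8, -359.2]), array([ 486.5, -217.1])] [ 569.15  -273.025]
135.74048769619185 13.114839675747465
133.1545342825396 12.888185125765691
mailer [array([ 478.5, -160.8]), array([ 460.3, -190.9]), array([ 389.4, -146.4]), array([ 408. , -117.1])] [ 434.05 -153.8 ]
82.94540373040572 -31.793041994190883
83.70818359037547 -32.1142138601162
large [ 356.8 -269.9] [ 356.8 -237.8] [ 356.8 -302. ]
pos [181.2 623.6 191.8] ax [-0.    -0.001 -1.   ] jaw 73.8 t 0.15 w 1.0 F [-0.1  0.2 -0.5] j7 -12.0
 shift cm [  6.3  -80.9   41.79] turn 73.8 or -106.2
```

>>> carry_out([
  [[-1,0,-36.6,43.9,88.3],[-1,0,-36.6,43.9,88.3],[-1,0,-36.6,43.9,88.3],[-1,0,-36.6,43.9,88.3],[-1,0,-36.6,43.9,88.3],[-1,0,-36.6,43.9,88.3],[-1,0,-36.6,43.9,88.3],[-1,0,-36.6,43.9,88.3],[-1,0,-36.6,43.9,88.3],[-1,0,-36.6,43.9,88.3],[-1,0,-36.6,43.9,88.3],[-1,0,-36.6,43.9,88.3],[-1,0,-36.6,43.9,88.3],[-1,0,-36.6,43.9,88.3],[-1,0,-36.6,43.9,88.3],[-1,0,-36.6,43.9,88.3]],
], newtons=30)

```text
time_s: 1.48
position: [501.4, 147.3, 192.0]
tcp_rot: [-6.1, 89.9, -110.9]
force: [0.1, -0.0, 0.3]
gripper_width: 0.998
```

```bash
python3 - <<'E'
from h import *
plan(357,-270,150,-14.5)
plan(357,-270,40,-14.5)
E
```

```text
pos [501.4 147.3 192. ] ax [-0.001 -0.002 -1.   ] jaw -14.8 t 1.48 w 0.998 F [ 0.1 -0.   0.3] j7 -33.0
 shift cm [ 4.3  -3.32 44.03] turn -0.3 or 179.7
pos [501.4 147.3 192. ] ax [-0.001 -0.002 -1.   ] jaw -14.8 t 1.48 w 0.998 F [ 0.1 -0.   0.3] j7 -33.0
 shift cm [15.3  -3.32 44.  ] turn -0.3 or 179.7
```

>>> carry_out([
  [[-1,0,-3.3,44,0],[-1,0,-3.3,44,0],[-1,0,-3.3,44,0],[-1,0,-3.3,44,0],[-1,0,-3.3,44,0],[-1,0,-3.3,44,0],[-1,0,-3.3,44,0],[-1,0,-3.3,44,0],[-1,0,-3.3,44,0],[-1,0,-3.3,44,0],[-1,0,-3.3,44,0],[-1,0,-3.3,44,0],[-1,0,-3.3,44,0],[-1,8.2,-3.3,44,0],[-1,8.2,-3.3,44,0],[-1,8.2,-3.3,44,0],[-1,8.2,-3.3,44,0]],
])

```text
time_s: 2.9
position: [356.1, -266.7, 109.6]
tcp_rot: [-86.3, 89.6, 169.1]
force: [0.3, 0.0, 1.2]
gripper_width: 1.002
```

```bash
python3 - <<'E'
from h import *
plan(357,-270,4,-14.5)
c=cap('wrist');save(c,'w1.png')
import pickle;pickle.dump(c,open('w1.pkl','wb'))
print(proj(c,[357,-270,30],True),proj(c,robot.get_obs()['position'],True))
E
```

```text
pos [ 356.1 -266.7  109.6] ax [-0.006  0.001 -1.   ] jaw -14.6 t 2.9 w 1.002 F [0.3 0.  1.2] j7 27.0
 shift cm [10.56  0.24  0.29] turn -0.1 or 179.9
[259.8 186.8] [260.8 218.4]
```

View pics/w1.png

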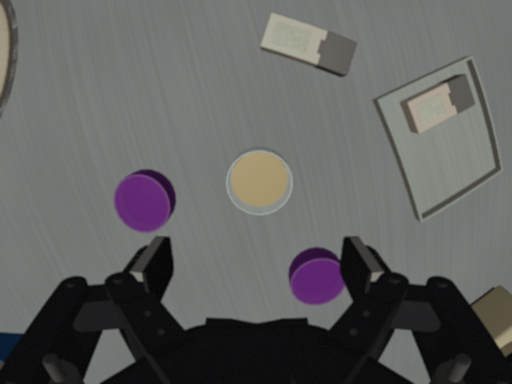

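The wrist view shows the large dish centred at (259,181.5), with purple look-alikes at (143,200) and (317,277), both clear of the grasp.

```bash
python3 - <<'E'
from h import *
import pickle
c=pickle.load(open('w1.pkl','rb'))
for z in(18,24,30):print(onz(c,259,181.5,z,True))
print(onz(c,143,200,25,True),onz(c,317,276,25,True))
p=onz(c,259,181.5,22,True); plan((p[0]+357)/2,(p[1]-270)/2,4,-14.5)
E
```

```text
[ 356.8 -268.    18. ]
[ 357.2 -266.5   24. ]
[ 357.6 -264.9   30. ]
[ 240.5 -255.4   25. ] [ 391.4 -383.1   25. ]
pos [ 357.7 -268.3  111.4] ax [-0.002 -0.001 -1.   ] jaw -14.6 t 2.95 w 1.0 F [ 0.6  0.2 -0.1] j7 27.0
 shift cm [10.74 -0.05  0.02] turn -0.1 or 179.9
```

>>> carry_out([
  [[-1,3,0,0,0],[-1,6,0,0,0],[-1,8.5,0,0,0],[-1,10,0,0,0],[-1,10.6,0,0,0],[-1,10.6,0,0,0],[1,10.6,0,0,0],[1,10.6,0,0,0],[1,10.6,0,0,0],[1,10.6,0,0,0],[1,10.6,0,0,0],[1,10.6,0,0,0],[1,10.6,0,0,0],[1,10.6,0,0,0]],
])

```text
time_s: 4.12
position: [357.5, -268.4, 5.5]
tcp_rot: [-51.4, 89.9, -156.1]
force: [0.3, 0.6, -1.1]
gripper_width: 0.003
```

```bash
python3 - <<'E'
from h import *
plan(500,147,230,-14.5)
c=cap('wrist');save(c,'w2.png',(120,60,400,260),2.2)
E
```

```text
pos [ 357.5 -268.4    5.5] ax [-0.002 -0.001 -1.   ] jaw -14.6 t 4.12 w 0.003 F [ 0.3  0.6 -1.1] j7 34.0
 shift cm [-22.53   3.26 -43.76] turn -0.1 or 179.9
```

View pics/w2.png

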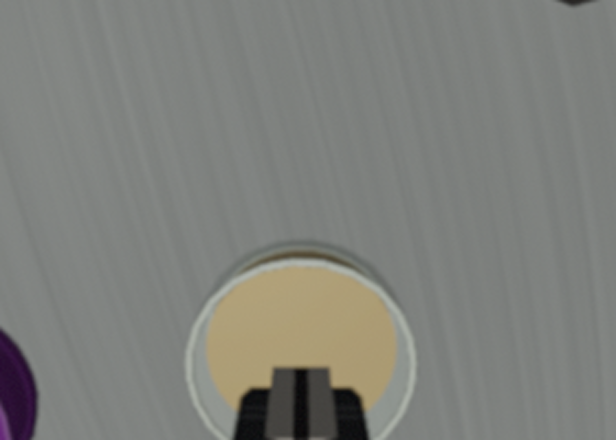

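```bash
python3 - <<'E'
from h import *
c=cap('wrist')
o=robot.get_obs();print(o['position'],o['force'],o['gripper_width'])
for P in ([357,-268,30],[357,-268,0],o['position']): print(P,proj(c,P,True))
cc=cap('top');s=cap('scene')
import pickle;pickle.dump(dict(top=cc,scene=s,wrist=c),open('d2.pkl','wb'))
u=proj(s,[357,-268,15]);print(u)
f=cv2.cvtColor(s['frame'],cv2.COLOR_RGB2BGR);x,y=u.astype(int)
f=f[y-50:y+30,x-60:x+40]; cv2.imwrite('pics/s2.png',cv2.resize(f,None,fx=6,fy=6,interpolation=cv2.INTER_CUBIC)); print(x-60,y-50)
E
```

```text
[ 357.42435973 -268.36755168    5.37770622] [0.03415537 0.37647003 0.05399888] 4.425008428583155e-05
[357, -268, 30] [256.9 230.9]
[357, -268, 0] [256.9 212.5]
[ 357.42435973 -268.36755168    5.37770622] [257.7 215.8]
[154.2 231.2]
94 181
```

View pics/s2.png

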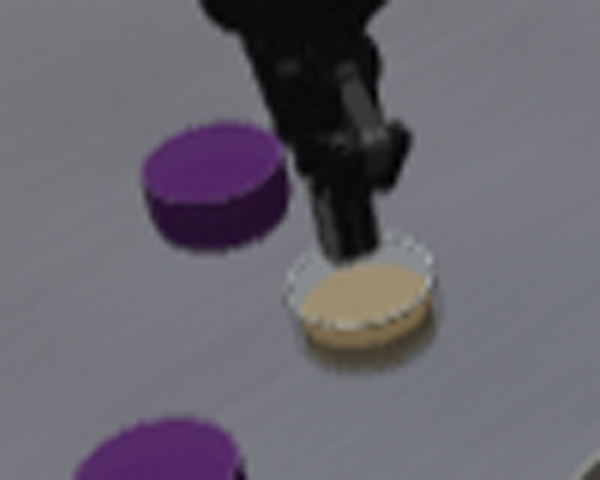

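```bash
python3 - <<'E'
from h import *
import pickle
D=pickle.load(open('d2.pkl','rb'));s=D['scene'];w=D['wrist']
P=np.array([357.4,-268.4,5.4]); 
for z in (5,20,30,35,40): print(z,proj(s,[357.4,-268.4,z]),proj(w,[357.4,-268.4,z],True))
o1,d1=ray(s,152.3,223.5);o2,d2=ray(w,256.5,227,True)
A=np.stack([d1,-d2],1);t=np.linalg.lstsq(A,o2-o1,rcond=None)[0];print(o1+d1*t[0],o2+d2*t[1])
w1=pickle.load(open('w1.pkl','rb')); j=np.radians(-14.6);y=np.array([np.cos(j),np.sin(j),0]);x=np.array([y[1],-y[0],0])
for dz in (0,13,26,40): print(dz,[proj(w1,np.array([357,-267.5,110.5+dz])+y*k,True) for k in(-42,42)])
save(D['wrist'],'w2b.png',(120,60,400,384),1.8)
E
```

```text
5 [154.8 234.4] [257.6 215.6]
20 [153.9 229.8] [257.7 224.6]
30 [153.2 226.7] [257.7 231.4]
35 [152.9 225.1] [257.8 235. ]
40 [152.6 223.5] [257.8 238.9]
[ 353.81131791 -267.13124149   37.52933587] [ 358.01886811 -263.22473867   35.3906909 ]
0 [array([196.3, 216.5]), array([322.4, 216.7])]
13 [array([192.3, 224.2]), array([326.5, 224.3])]
26 [array([187.9, 232.8]), array([331.1, 233. ])]
40 [array([182.3, 243.5]), array([336.8, 243.7])]
```

View pics/w2b.png

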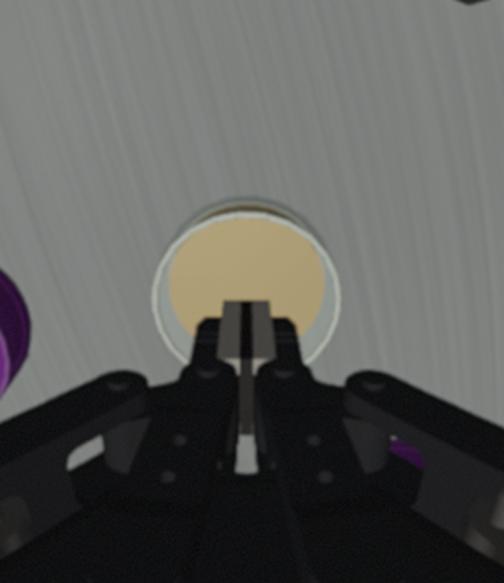

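The fingers shut empty. Triangulation puts the shut tips at z≈36 while the reported TCP is z≈5, so the real tips sit about 30 mm above it. The dish hasn't moved (its outline still matches its position). I'll open, go lower in steps while watching the force, and regrasp.

>>> carry_out([
  [[-1,-1,0,0,0],[-1,-1,0,0,0],[-1,-1,0,0,0],[-1,-1,0,0,0],[-1,-1,0,0,0],[-1,-1,0,0,0],[-1,-1,0,0,0],[-1,0,0,0,0],[-1,1,0,0,0],[-1,2,0,0,0],[-1,2.5,0,0,0],[-1,2.5,0,0,0]],
])

```text
time_s: 5.32
position: [355.9, -267.6, -21.4]
tcp_rot: [-83.1, 89.7, 172.2]
force: [-0.7, -0.3, -0.4]
gripper_width: 1.0
```

>>> carry_out([
  [[-1,0.4,0,0,0],[-1,0.8,0,0,0],[-1,0.8,0,0,0],[1,0.8,0,0,0],[1,0.8,0,0,0],[1,0.8,0,0,0],[1,0.8,0,0,0],[1,0.8,0,0,0],[1,0.8,0,0,0]],
])

```text
time_s: 6.07
position: [356.3, -267.9, -28.9]
tcp_rot: [-79.6, 89.7, 175.7]
force: [-1.0, 0.9, 6.7]
gripper_width: 0.71
```

```bash
python3 - <<'E'
from h import *
plan(500,147,230,-14.5)
c=cap('wrist');save(c,'w3.png',(120,60,400,384),1.8)
E
```

```text
pos [ 356.3 -267.9  -28.9] ax [-0.005  0.    -1.   ] jaw -14.6 t 6.07 w 0.71 F [-1.   0.9  6.7] j7 36.0
 shift cm [-25.94   3.3  -43.75] turn -0.1 or 179.9
```

View pics/w3.png

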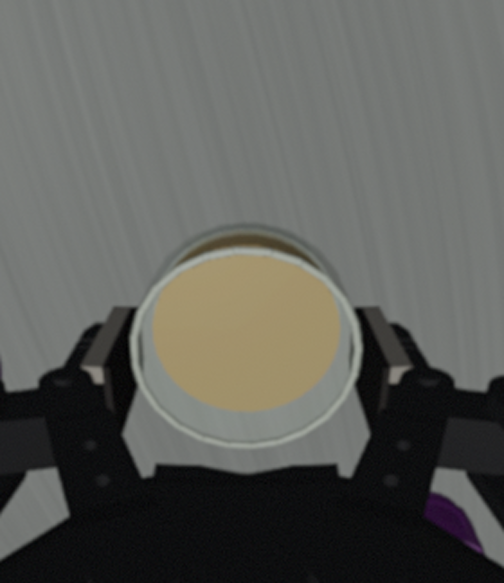

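The large dish is now held (opening 0.71 ≈ 60 mm). Lifting it.

>>> carry_out([
  [[1,-1,0,0,0],[1,-3,0,0,0],[1,-6,0,0,0],[1,-9,0,0,0],[1,-12,0,0,0],[1,-15,0,0,0],[1,-17,0,0,0],[1,-17,0,0,0],[1,-17,0,0,0]],
], newtons=35)

```text
time_s: 6.87
position: [357.9, -268.1, 142.5]
tcp_rot: [-53.6, 89.9, -158.2]
force: [-0.5, -0.5, -1.5]
gripper_width: 0.707
```

```bash
python3 - <<'E'
from h import *
plan(584.2,285.6,140,-14.5)
c=cap('wrist')
# dish lid circle
g=c['frame'].astype(int); m=((g[...,0]-g[...,2]>35)&(g[...,0]>110)).astype(np.uint8); m[:150]=0
n,l,st,ce=cv2.connectedComponentsWithStats(m);i=1+np.argmax(st[1:,4]);print(st[i],ce[i])
p=robot.get_obs()['position'];print(p,[onz(c,*ce[i],p[2]+29+h,True) for h in (15,25)])
E
```

```text
pos [ 357.9 -268.1  142.5] ax [-0.001 -0.001 -1.   ] jaw -14.6 t 6.87 w 0.707 F [-0.5 -0.5 -1.5] j7 25.0
 shift cm [  0.19   7.92 -59.29] turn -0.1 or 179.9
[ 205  202  104   86 7054] [256.34306776 243.85795293]
[ 356.90917262 -267.51340288  141.22129589] [array([ 357.3, -266.9,  185.2]), array([ 358.6, -262. ,  195.2])]
```

>>> carry_out([
  [[1,0,7.9,-59.3,0],[1,0,7.9,-59.3,0],[1,0,7.9,-59.3,0],[1,0,7.9,-59.3,0],[1,0,7.9,-59.3,0],[1,0,7.9,-59.3,0],[1,0,7.9,-59.3,0],[1,0,7.9,-59.3,0],[1,0,7.9,-59.3,0],[1,0,7.9,-59.3,0],[1,0,7.9,-59.3,0],[1,0,7.9,-59.3,0],[1,0,7.9,-59.3,0],[1,0,7.9,-59.3,0],[1,0,7.9,-59.3,0],[1,0,7.9,-59.3,0],[1,0,7.9,-59.3,0],[1,0,7.9,-59.3,0],[1,0,7.9,-59.3,0]],
])

```text
time_s: 8.5
position: [582.5, 283.7, 139.6]
tcp_rot: [-61.2, 89.7, -166.0]
force: [-0.2, -1.3, -1.3]
gripper_width: 0.711
```

```bash
python3 - <<'E'
from h import *
plan(584.2,285.6,28,-14.5)
c=cap('wrist');save(c,'w4.png',(100,60,412,384),1.8)
import pickle;pickle.dump(c,open('w4.pkl','wb'))
for k in range(4):
    a=np.radians(-14.5+45+90*k);print(proj(c,[584.3+41.5*np.cos(a),285.7+41.5*np.sin(a),106],True))
E
```

```text
pos [582.5 283.7 139.6] ax [-0.006 -0.001 -1.   ] jaw -14.8 t 8.5 w 0.711 F [-0.2 -1.3 -1.3] j7 -39.0
 shift cm [11.16  0.17 -0.26] turn -0.3 or 179.7
[298.7 158.7]
[219.6 159. ]
[222.7 231.5]
[296.  231.2]
```

View pics/w4.png

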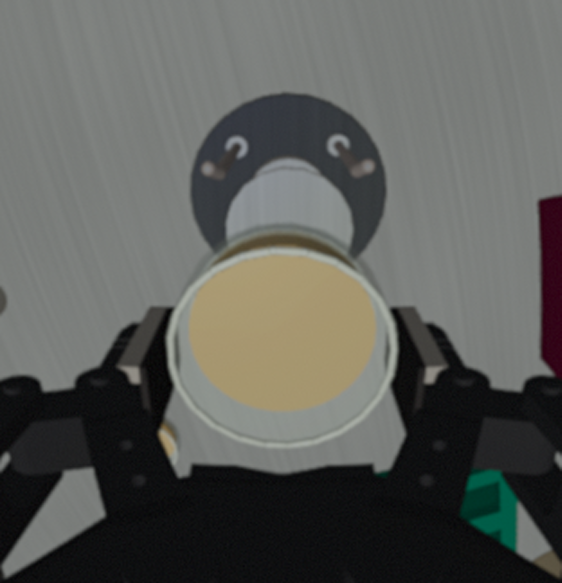

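```bash
python3 - <<'E'
from h import *
import pickle
w=pickle.load(open('w4.pkl','rb'));D=pickle.load(open('d0.pkl','rb'));c=D['top'];s=D['scene']
C=lambda x,y:(100+(x+.5)/1.8-.5,60+(y+.5)/1.8-.5)
for z in(100,106,112):print(z,onz(w,*C(210,168),z,True),onz(w,*C(367,165.5),z,True))
# base circle: crop x 191..386 centre 288.5, top y 93
print('rod holes',[onz(w,*C(*p),8,True) for p in((236,147),(339,145))])
L=lambda x,y,z:onz(c,75+(x+.5)/3.3-.5,105+(y+.5)/3.3-.5,z)[:2]
h=[L(*p,8) for p in((66,233),(163,176),(140,251))];print('holes top',h,'centre from diag',(h[0]+h[1])/2,np.hypot(*(h[0]-h[1]))/2)
print('base centre',L(118,208,6))
print('base wrist',onz(w,*C(288.5,93),6,True),onz(w,*C(191,190),6,True),onz(w,*C(386,190),6,True))
save(s,'lift.png',(320,130,380,190),10)
for k in range(4):
    a=np.radians(-14.5+45+90*k);print((proj(s,[584.3+41.5*np.cos(a),285.7+41.5*np.sin(a),106])-[320,130])*10,(proj(s,[584.3+41.5*np.cos(a),285.7+41.5*np.sin(a),8])-[320,130])*10)
print((proj(s,[584,285.6,88])-[320,130])*10)
E
```

```text
100 [561.1 325.6 100. ] [625.5 309.8 100. ]
106 [562.2 326.4 106. ] [624.8 311.  106. ]
112 [563.3 327.1 112. ] [624.2 312.2 112. ]
rod holes [array([563.1, 322. ,   8. ]), array([622.2, 307.7,   8. ])]
holes top [array([564.8, 322.3]), array([608.4, 251.3]), array([551.2, 266.5])] centre from diag [586.6 286.8] 41.65921266658793
base centre [584.2 284.8]
base wrist [601.1 344.7   6. ] [529.  303.7   6. ] [643.9 273.6   6. ]
[450. 172.] [406. 457.]
[304.  97.] [268. 377.]
[161. 151.] [130. 434.]
[305. 229.] [267. 518.]
[296. 215.]
```

View pics/lift.png

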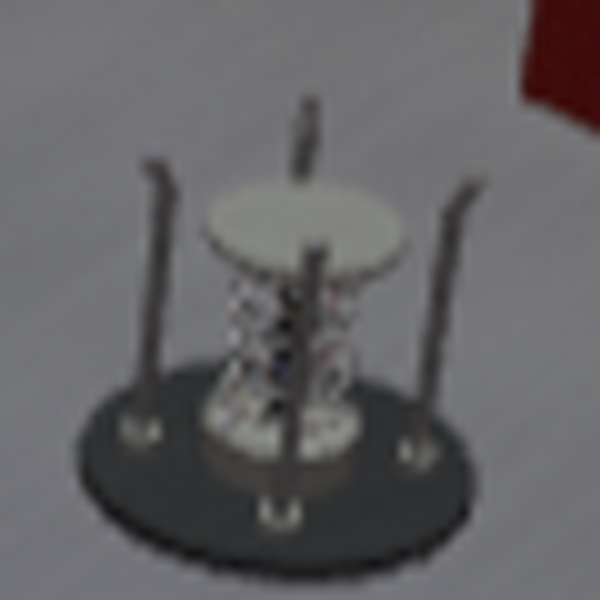

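```bash
python3 - <<'E'
from h import *
import pickle
from scipy.optimize import least_squares
w=pickle.load(open('w4.pkl','rb'))
T=np.array([582.5,283.7,139.6]);a=np.linspace(0,2*np.pi,181)
C=lambda x,y:(100+(x+.5)/1.8-.5,60+(y+.5)/1.8-.5)
m=np.array([C(168,345)[0],C(397,345)[0],C(0,246)[1],C(0,445)[1]])
def f(p):
    P=np.array([proj(w,[T[0]+p[0]+30.5*np.cos(t),T[1]+p[1]+30.5*np.sin(t),T[2]+p[2]],True) for t in a])
    return np.array([P[:,0].min(),P[:,0].max(),P[:,1].min(),P[:,1].max()])-m
r=least_squares(f,[0,0,59],diff_step=.05);print(r.x,f(r.x))
plan(585,286.6,28,-14.5)
E
```

```text
[ 0.00000000e+00 -2.48456113e-16  5.60039062e+01] [ 2.18888889 -0.63333333  2.25555556 -0.3       ]
pos [582.9 284.  140.1] ax [-0.005 -0.001 -1.   ] jaw -14.8 t 8.55 w 0.709 F [-0.6 -0.7 -1.1] j7 -39.0
 shift cm [11.21  0.19 -0.33] turn -0.3 or 179.7
```

>>> carry_out([
  [[1,0,0.2,-0.3,0],[1,2,0.2,-0.3,0],[1,4,0.2,-0.3,0],[1,6,0.2,-0.3,0],[1,7,0.2,-0.3,0],[1,7.5,0.2,-0.3,0],[1,8,0.2,-0.3,0],[1,8.5,0.2,-0.3,0],[1,9,0.2,-0.3,0],[1,9.5,0.2,-0.3,0],[1,10,0.2,-0.3,0],[1,10.5,0.2,-0.3,0],[1,11,0.2,-0.3,0],[1,11.2,0.2,-0.3,0],[1,11.2,0.2,-0.3,0],[1,11.2,0.2,-0.3,0]],
])

```text
time_s: 9.88
position: [584.6, 286.2, 27.9]
tcp_rot: [-64.3, 89.7, -169.0]
force: [0.1, 0.3, 0.6]
gripper_width: 0.712
```

```bash
python3 - <<'E'
from h import *
plan(585,286.6,28,-14.5)
s=cap('scene');save(s,'lift2.png',(310,100,390,190),6.5)
E
```

```text
pos [584.6 286.2  27.9] ax [-0.006 -0.001 -1.   ] jaw -14.8 t 9.88 w 0.712 F [0.1 0.3 0.6] j7 -39.0
 shift cm [-0.01  0.03 -0.05] turn -0.3 or 179.7
```

View pics/lift2.png

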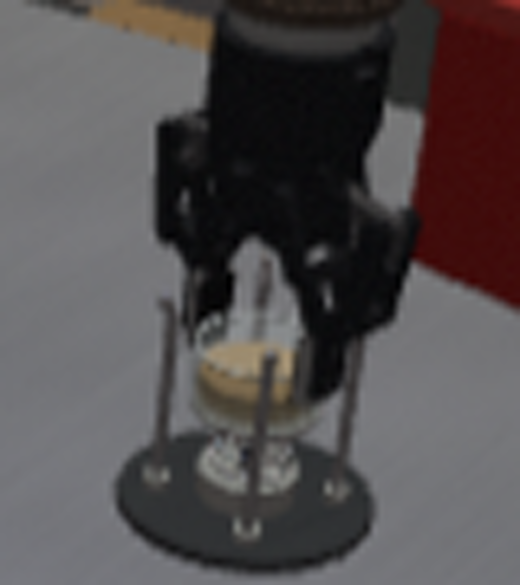

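>>> carry_out([
  [[-0.5,0,0,0,0],[-0.6,0,0,0,0],[-0.7,0,0,0,0],[-0.8,0,0,0,0],[-1,0,0,0,0],[-1,0,0,0,0],[-1,0,0,0,0],[-1,-0.5,0,0,0],[-1,-1.5,0,0,0],[-1,-3,0,0,0],[-1,-6,0,0,0],[-1,-9.2,0,0,0],[-1,-9.2,0,0,0],[-1,-9.2,0,0,0]],
])

```text
time_s: 11.1
position: [587.5, 287.3, 123.9]
tcp_rot: [-166.6, 89.9, 88.6]
force: [-0.6, -0.1, -0.7]
gripper_width: 1.003
```

```bash
python3 - <<'E'
from h import *
s=cap('scene');save(s,'lift3.png',(310,100,390,190),6.5)
plan(437.3,133.1,120,-14.5)
E
```

```text
pos [585.9 286.7 121.8] ax [-0.003  0.    -1.   ] jaw -14.8 t 11.15 w 1.001 F [-0.6 -0.2 -1.1] j7 -39.0
 shift cm [  0.22 -10.46  18.64] turn -0.3 or 179.7
```

View pics/lift3.png

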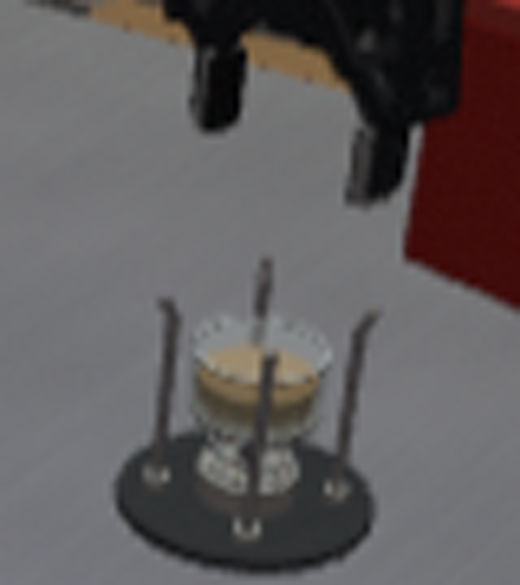

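The large dish sits level on the lift between the rods. Next is the small dish.

>>> carry_out([
  [[-1,0.2,-10.4,18.6,0],[-1,0.2,-10.4,18.6,0],[-1,0.2,-10.4,18.6,0],[-1,0.2,-10.4,18.6,0],[-1,0.2,-10.4,18.6,0],[-1,0.2,-10.4,18.6,0],[-1,0.2,-10.4,18.6,0],[-1,3,-10.4,18.6,0],[-1,5,-10.4,18.6,0],[-1,6,-10.4,18.6,0],[-1,6,-10.4,18.6,0],[-1,6,-10.4,18.6,0]],
])

```text
time_s: 12.15
position: [437.8, 133.7, 61.8]
tcp_rot: [-71.4, 89.7, -176.2]
force: [0.5, -0.1, -0.3]
gripper_width: 1.002
```

```bash
cat >> h.py <<'E'
def amber(n='wrist',z=10):
    c=cap(n);g=c['frame'].astype(int); m=((g[...,0]-g[...,2]>35)&(g[...,0]>110)&(g[...,1]>90)).astype(np.uint8)
    k,l,st,ce=cv2.connectedComponentsWithStats(m)
    for i in range(1,k):
        if st[i,4]>150: print('amber',st[i],ce[i].round(1),onz(c,*ce[i],z,n=='wrist'))
E
python3 - <<'E'
from h import *
amber('wrist',11);amber('top',11)
plan(437.3,133.1,-32,-14.5)
E
```

```text
amber [ 233  170   50   47 1860] [257.4 192.5] [437.6 134.2  11. ]
amber [ 446  109   66   77 2039] [477.9 154.6] [ 617.5 -631.2   11. ]
amber [ 90 152  23  23 391] [100.5 162.5] [596.2 308.2  11. ]
amber [165 219  15  17 169] [172.3 227.4] [435.8 127.4  11. ]
pos [438.7 134.   62.9] ax [-0.002  0.001 -1.   ] jaw -14.7 t 12.25 w 1.002 F [-0.3 -1.1 -1. ] j7 -31.0
 shift cm [ 9.49 -0.1   0.12] turn -0.2 or 179.8
```

>>> carry_out([
  [[-1,3,-0.1,0.1,0],[-1,6,-0.1,0.1,0],[-1,8,-0.1,0.1,0],[-1,9.2,-0.1,0.1,0],[-1,9.2,-0.1,0.1,0],[-0.4,9.2,-0.1,0.1,0],[1,9.2,-0.1,0.1,0],[1,9.2,-0.1,0.1,0],[1,9.2,-0.1,0.1,0],[1,9.2,-0.1,0.1,0],[1,9.2,-0.1,0.1,0],[1,9.2,-0.1,0.1,0]],
], newtons=30)

```text
time_s: 13.25
position: [438.8, 133.9, -27.4]
tcp_rot: [-179.8, 89.9, 75.5]
force: [-0.5, 0.6, 6.0]
gripper_width: 0.562
```

>>> carry_out([
  [[1,-1,0,0,0],[1,-3,0,0,0],[1,-6,0,0,0],[1,-9,0,0,0],[1,-12,0,0,0],[1,-15,0,0,0],[1,-17.5,0,0,0],[1,-17.5,0,0,0],[1,-17.5,0,0,0]],
])

```text
time_s: 14.0
position: [440.2, 134.2, 150.3]
tcp_rot: [143.4, 89.6, 38.6]
force: [-0.3, -0.4, -0.9]
gripper_width: 0.562
```

```bash
python3 - <<'E'
from h import *
p=robot.get_obs()['position']
amber('wrist',p[2]+27.4+10)
plan(584.6,286.2,150,-14.5)
E
```

```text
amber [348   0  43  16 509] [371.2   6.1] [528.5 241.8 187.7]
amber [ 219  210   76   65 3883] [256.3 241.3] [439.1 134.1 187.7]
pos [438.9 133.7 148.7] ax [ 0.003  0.003 -1.   ] jaw -14.8 t 14.05 w 0.561 F [-0.7  0.6 -1.1] j7 -32.0
 shift cm [ -0.04  10.2  -18.46] turn -0.3 or 179.7
```

>>> carry_out([
  [[1,0,10.2,-18.4,0],[1,0,10.2,-18.4,0],[1,0,10.2,-18.4,0],[1,0,10.2,-18.4,0],[1,0,10.2,-18.4,0],[1,0,10.2,-18.4,0],[1,0,10.2,-18.4,0],[1,0,10.2,-18.4,0],[1,0,10.2,-18.4,0],[1,0,10.2,-18.4,0]],
])

```text
time_s: 14.88
position: [583.6, 283.9, 149.4]
tcp_rot: [158.8, 89.8, 54.0]
force: [0.0, -0.4, -0.9]
gripper_width: 0.566
```

```bash
python3 - <<'E'
from h import *
plan(584.6,286.2,44,-14.5)
E
```

```text
pos [583.6 283.9 149.4] ax [ 0.002  0.002 -1.   ] jaw -14.8 t 14.88 w 0.566 F [ 0.  -0.4 -0.9] j7 -39.0
 shift cm [10.54  0.03 -0.22] turn -0.3 or 179.7
```

>>> carry_out([
  [[1,0,0,-0.2,0],[1,2,0,-0.2,0],[1,4,0,-0.2,0],[1,6,0,-0.2,0],[1,7,0,-0.2,0],[1,8,0,-0.2,0],[1,8.5,0,-0.2,0],[1,9,0,-0.2,0],[1,9.4,0,-0.2,0],[1,9.8,0,-0.2,0],[1,10.2,0,-0.2,0],[1,10.5,0,-0.2,0],[1,10.5,0,-0.2,0],[1,10.5,0,-0.2,0]],
])

```text
time_s: 16.05
position: [584.2, 286.1, 44.4]
tcp_rot: [161.5, 89.9, 56.7]
force: [0.0, -0.7, -0.4]
gripper_width: 0.56
```

```bash
python3 - <<'E'
from h import *
plan(584.6,286.2,44,-14.5)
s=cap('scene');save(s,'lift4.png',(310,100,390,190),6.5)
E
```

```text
pos [584.2 286.1  44.4] ax [ 0.001  0.002 -1.   ] jaw -14.8 t 16.05 w 0.56 F [ 0.  -0.7 -0.4] j7 -39.0
 shift cm [ 0.04  0.03 -0.02] turn -0.3 or 179.7
```

View pics/lift4.png

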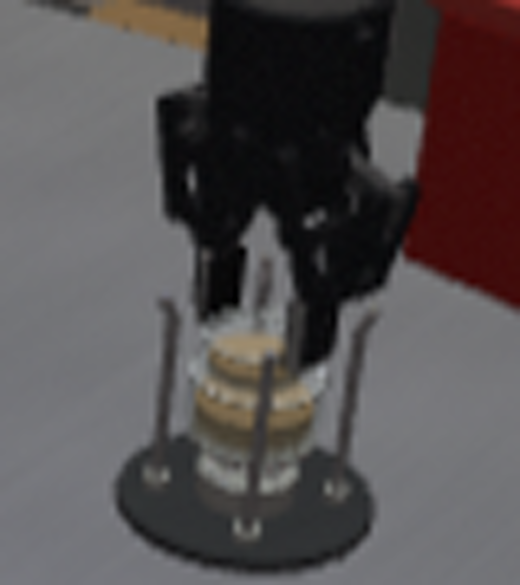

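>>> carry_out([
  [[-0.2,0,0,0,0],[-0.3,0,0,0,0],[-0.4,0,0,0,0],[-0.6,0,0,0,0],[-1,0,0,0,0],[-1,0,0,0,0],[-1,0,0,0,0],[-1,-0.5,0,0,0],[-1,-1.5,0,0,0],[-1,-3,0,0,0],[-1,-6,0,0,0],[-1,-8,0,0,0],[-1,-8,0,0,0],[-1,-8,0,0,0]],
])

```text
time_s: 17.27
position: [585.7, 286.7, 127.4]
tcp_rot: [143.7, 89.6, 38.9]
force: [-1.3, -0.4, -0.4]
gripper_width: 1.0
```

```bash
python3 - <<'E'
from h import *
amber('wrist',85)
plan(356.5,266.2,110,-45)
E
```

```text
amber [226 157  60  31 598] [256.3 167.7] [591.  309.5  85. ]
amber [ 229  173   52   47 1922] [254.5 195.8] [583.8 287.8  85. ]
pos [584.5 286.2 125.7] ax [ 0.003  0.003 -1.   ] jaw -14.8 t 17.32 w 1.004 F [0.1 0.2 0.3] j7 -39.0
 shift cm [  1.5  -21.53   7.78] turn 30.2 or -149.8
```

>>> carry_out([
  [[-1,0,-21.5,7.8,30.2],[-1,0,-21.5,7.8,30.2],[-1,0,-21.5,7.8,30.2],[-1,0,-21.5,7.8,30.2],[-1,0,-21.5,7.8,30.2],[-1,0,-21.5,7.8,30.2],[-1,0,-21.5,7.8,30.2],[-1,0,-21.5,7.8,30.2],[-1,2,-21.5,7.8,30.2],[-1,2,-21.5,7.8,30.2],[-1,2,-21.5,7.8,30.2]],
])

```text
time_s: 18.23
position: [357.2, 265.0, 104.2]
tcp_rot: [166.2, 89.9, 31.1]
force: [0.0, 0.2, -0.7]
gripper_width: 1.0
```

```bash
cat >> h.py <<'E'
def white(P,n='wrist',r=60,thr=165):
    c=cap(n);u=proj(c,P,n=='wrist');g=c['frame'].min(2);m=(g>thr).astype(np.uint8)
    print('exp',u); k,l,st,ce=cv2.connectedComponentsWithStats(m)
    for i in range(1,k):
        if st[i,4]>25 and np.hypot(*(ce[i]-u))<r:
            b=st[i];print('white',b,ce[i].round(1),onz(c,*ce[i],P[2],n=='wrist'),'box',onz(c,b[0]+b[2]/2-.5,b[1]+b[3]/2-.5,P[2],n=='wrist'))
E
python3 - <<'E'
from h import *
white([356.5,266.2,85]); 
plan(356.5,266.2,2,-45)
E
```

```text
exp [256.  204.9]
pos [357.5 265.4 104.7] ax [ 0.002  0.002 -1.   ] jaw -45.1 t 18.28 w 1.004 F [-0.2 -0.   0.2] j7 -81.0
 shift cm [10.27 -0.13  0.05] turn -0.1 or 179.9
```

```bash
python3 - <<'E'
from h import *
c=cap('wrist');print(c['frame'][195:215:6,240:272:6].min(2))
for t in (125,145):white([356.5,266.2,85],thr=t)
E
```

```text
[[151 150 150 149 148 148]
 [149 150 148 149 148 148]
 [149 149 148 148 147 147]
 [148 148 148 147 147 145]]
exp [256.2 205.8]
white [ 235  184   41   39 1229] [254.9 203.1] [357.3 268.3  85. ] box [357.4 268.3  85. ]
exp [256.4 205.9]
white [ 236  185   38   36 1060] [254.8 202.8] [357.4 268.6  85. ] box [357.4 269.   85. ]
```

>>> carry_out([
  [[-1,2,-0.1,-0.1,0],[-1,5,-0.1,-0.1,0],[-1,8,-0.1,-0.1,0],[-1,10.2,-0.1,-0.1,0],[-1,10.2,-0.1,-0.1,0],[0,10.2,-0.1,-0.1,0],[1,10.2,-0.1,-0.1,0],[1,10.2,-0.1,-0.1,0],[1,10.2,-0.1,-0.1,0],[1,10.2,-0.1,-0.1,0],[1,10.2,-0.1,-0.1,0],[1,10.2,-0.1,-0.1,0],[1,10.2,-0.1,-0.1,0],[1,10.2,-0.1,-0.1,0]],
], newtons=30)

```text
time_s: 19.6
position: [359.1, 268.8, 4.7]
tcp_rot: [179.4, 89.6, 44.3]
force: [-1.2, -0.4, 7.6]
gripper_width: 0.341
```

>>> carry_out([
  [[1,-1,0,0,0],[1,-3,0,0,0],[1,-6,0,0,0],[1,-9,0,0,0],[1,-12,0,0,0],[1,-13,0,0,0],[1,-13,0,0,0],[1,-13,0,0,0]],
])

```text
time_s: 20.27
position: [358.4, 268.3, 135.2]
tcp_rot: [-178.7, 89.5, 46.2]
force: [-0.6, -0.4, -0.9]
gripper_width: 0.338
```

```bash
python3 - <<'E'
from h import *
import pickle
c=pickle.load(open('d0.pkl','rb'))['top']
L=lambda x,y,z:onz(c,75+(x+.5)/3.3-.5,105+(y+.5)/3.3-.5,z)[:2]
print('tall pocket',L(557,171.5,32),'small pocket',L(472,91,32))
plan(607,-45,135,-45)
E
```

```text
tall pocket [607.1 -45.7] small pocket [667.9  17.6]
pos [358.4 268.3 135.2] ax [ 0.007  0.007 -1.   ] jaw -45.1 t 20.27 w 0.338 F [-0.6 -0.4 -0.9] j7 -82.0
 shift cm [-0.04 39.74  4.53] turn -0.1 or 179.9
```

>>> carry_out([
  [[1,0,39.7,4.5,0],[1,0,39.7,4.5,0],[1,0,39.7,4.5,0],[1,0,39.7,4.5,0],[1,0,39.7,4.5,0],[1,0,39.7,4.5,0],[1,0,39.7,4.5,0],[1,0,39.7,4.5,0],[1,0,39.7,4.5,0],[1,0,39.7,4.5,0],[1,0,39.7,4.5,0],[1,0,39.7,4.5,0],[1,0,39.7,4.5,0],[1,0,39.7,4.5,0]],
])

```text
time_s: 21.43
position: [605.4, -42.6, 133.2]
tcp_rot: [-159.5, 89.5, 65.6]
force: [-0.3, 0.6, -0.1]
gripper_width: 0.343
```

```bash
python3 - <<'E'
from h import *
plan(607,-45,12,-45)
E
```

```text
pos [605.4 -42.6 133.2] ax [ 0.004  0.008 -1.   ] jaw -45.0 t 21.43 w 0.343 F [-0.3  0.6 -0.1] j7 -32.0
 shift cm [12.12  0.32  0.15] turn 0.0 or -180.0
```

>>> carry_out([
  [[1,0,0.3,0.1,0],[1,3,0.3,0.1,0],[1,6,0.3,0.1,0],[1,8,0.3,0.1,0],[1,9.5,0.3,0.1,0],[1,10.5,0.3,0.1,0],[1,11.3,0.3,0.1,0],[1,11.8,0.3,0.1,0],[1,12,0.3,0.1,0],[1,12,0.3,0.1,0],[1,12,0.3,0.1,0]],
])

```text
time_s: 22.35
position: [607.9, -44.6, 14.0]
tcp_rot: [-167.5, 89.5, 57.5]
force: [-0.7, 0.6, -0.3]
gripper_width: 0.342
```

>>> carry_out([
  [[1,0.2,0,0,0],[1,0.35,0,0,0],[1,0.35,0,0,0],[0.2,0.35,0,0,0],[0.1,0.35,0,0,0],[0,0.35,0,0,0],[-0.3,0.35,0,0,0],[-0.3,0.35,0,0,0],[-0.3,0.35,0,0,0],[-0.3,-1,0,0,0],[-0.3,-4,0,0,0],[-0.3,-8,0,0,0],[-0.3,-10,0,0,0],[-0.3,-10,0,0,0],[-0.3,-10,0,0,0]],
])

```text
time_s: 23.6
position: [609.0, -45.5, 116.6]
tcp_rot: [175.9, 89.3, 40.9]
force: [-0.8, -0.0, -0.8]
gripper_width: 0.654
```

```bash
python3 - <<'E'
from h import *
white([607,-45,91],thr=125)
white([607,-45,91],'top',r=40,thr=150)
plan(434.1,2.9,80,-45)
E
```

```text
exp [255.4 204.2]
white [     0      0    512    331 101707] [248.8 156.3] [629.  -16.3  91. ] box [627.9 -24.2  91. ]
exp [242.8 151.3]
pos [606.7 -45.1 113.7] ax [ 0.004  0.008 -1.   ] jaw -44.9 t 23.7 w 0.653 F [-0.3 -0.2 -0.1] j7 -31.0
 shift cm [  3.34 -15.6    8.83] turn 0.1 or -179.9
```

>>> carry_out([
  [[-0.4,0,-15.6,8.8,0],[-0.4,0,-15.6,8.8,0],[-0.4,0,-15.6,8.8,0],[-0.4,0,-15.6,8.8,0],[-0.4,0,-15.6,8.8,0],[-0.4,1,-15.6,8.8,0],[-0.4,3,-15.6,8.8,0],[-0.4,5,-15.6,8.8,0],[-0.4,5,-15.6,8.8,0],[-0.4,5,-15.6,8.8,0]],
])

```text
time_s: 24.53
position: [433.1, 2.6, 62.1]
tcp_rot: [-135.4, 89.6, 89.6]
force: [1.5, 0.3, 0.2]
gripper_width: 0.705
```

```bash
python3 - <<'E'
from h import *
for t in (135,150,165): white([434.1,2.9,50],thr=t,r=30)
plan(434.1,2.9,-20,-45)
E
```

```text
exp [258.7 207.7]
white [243 192  29  28 627] [256.8 205.6] [434.3   4.9  50. ] box [434.4   4.8  50. ]
exp [257.7 208.3]
white [242 193  28  26 546] [255.8 205.9] [434.4   5.1  50. ] box [434.5   5.4  50. ]
exp [257.1 208.8]
pos [435.2   2.9  63.9] ax [ 0.005  0.008 -1.   ] jaw -45.0 t 24.68 w 0.694 F [-0.  -0.2  0.2] j7 -38.0
 shift cm [ 8.39 -0.06  0.15] turn 0.0 or -180.0
```

>>> carry_out([
  [[-0.4,2,-0.1,0,0],[-0.4,5,-0.1,0,0],[-0.4,7,-0.1,0,0],[-0.4,7.9,-0.1,0,0],[-0.4,7.9,-0.1,0,0],[0.3,7.9,-0.1,0,0],[1,7.9,-0.1,0,0],[1,7.9,-0.1,0,0],[1,7.9,-0.1,0,0],[1,7.9,-0.1,0,0],[1,7.9,-0.1,0,0],[1,7.9,-0.1,0,0]],
], newtons=25)

```text
time_s: 25.68
position: [436.2, 4.4, -13.9]
tcp_rot: [-176.4, 89.4, 48.6]
force: [-0.9, -0.1, 7.8]
gripper_width: 0.232
```

>>> carry_out([
  [[1,-1,0,0,0],[1,-3,0,0,0],[1,-6,0,0,0],[1,-9,0,0,0],[1,-12,0,0,0],[1,-12.5,0,0,0],[1,-12.5,0,0,0],[1,-12.5,0,0,0]],
])

```text
time_s: 26.35
position: [435.3, 3.7, 111.5]
tcp_rot: [-177.9, 89.3, 47.2]
force: [-0.4, 0.6, -0.4]
gripper_width: 0.235
```

```bash
python3 - <<'E'
from h import *
plan(668,17.4,110,-45)
E
```

```text
pos [435.3   3.7 111.5] ax [ 0.008  0.009 -1.   ] jaw -45.0 t 26.35 w 0.235 F [-0.4  0.6 -0.4] j7 -41.0
 shift cm [  0.36  15.5  -17.4 ] turn 0.0 or -180.0
```

>>> carry_out([
  [[1,0,15.5,-17.4,0],[1,0,15.5,-17.4,0],[1,0,15.5,-17.4,0],[1,0,15.5,-17.4,0],[1,0,15.5,-17.4,0],[1,0,15.5,-17.4,0],[1,0,15.5,-17.4,0],[1,0,15.5,-17.4,0],[1,0,15.5,-17.4,0],[1,0,15.5,-17.4,0]],
])

```text
time_s: 27.18
position: [665.8, 17.0, 112.3]
tcp_rot: [-165.3, 89.4, 59.7]
force: [-0.1, 0.8, -0.4]
gripper_width: 0.235
```

```bash
python3 - <<'E'
from h import *
plan(668,17.4,7,-45)
E
```

```text
pos [665.8  17.  112.3] ax [ 0.005  0.009 -1.   ] jaw -45.0 t 27.18 w 0.235 F [-0.1  0.8 -0.4] j7 -36.0
 shift cm [10.53  0.15 -0.08] turn 0.0 or -180.0
```

>>> carry_out([
  [[1,1,0.1,-0.1,0],[1,4,0.1,-0.1,0],[1,6.5,0.1,-0.1,0],[1,8.5,0.1,-0.1,0],[1,9.5,0.1,-0.1,0],[1,10.1,0.1,-0.1,0],[1,10.4,0.1,-0.1,0],[1,10.6,0.1,-0.1,0],[1,10.6,0.1,-0.1,0],[1,10.6,0.1,-0.1,0]],
])

```text
time_s: 28.02
position: [668.7, 17.9, 7.5]
tcp_rot: [-173.2, 89.3, 51.8]
force: [-0.5, 0.1, -1.5]
gripper_width: 0.237
```

>>> carry_out([
  [[1,0.1,0,0,0],[1,0.2,0,0,0],[1,0.2,0,0,0],[0.4,0.2,0,0,0],[0.3,0.2,0,0,0],[0.1,0.2,0,0,0],[-0.2,0.2,0,0,0],[-0.2,0.2,0,0,0],[-0.2,0.2,0,0,0],[-0.2,-1,0,0,0],[-0.2,-4,0,0,0],[-0.2,-8,0,0,0],[-0.2,-11,0,0,0],[-0.2,-11,0,0,0],[-0.2,-11,0,0,0]],
])

```text
time_s: 29.27
position: [670.3, 16.8, 121.3]
tcp_rot: [171.4, 89.1, 36.4]
force: [0.1, 0.5, 0.0]
gripper_width: 0.599
```

```bash
python3 - <<'E'
from h import *
# mailer centre, jaw across its width (yaw -32 -> jaw 58)
plan(434,-153.8,110,58)
E
```

```text
pos [670.3  16.8 121.3] ax [ 0.013  0.01  -1.   ] jaw -45.0 t 29.27 w 0.599 F [0.1 0.5 0. ] j7 -36.0
 shift cm [ 0.65 -4.65 28.78] turn 77.0 or -103.0
```

>>> carry_out([
  [[-1,0,-4.6,28.8,77],[-1,0,-4.6,28.8,77],[-1,0,-4.6,28.8,77],[-1,0,-4.6,28.8,77],[-1,0,-4.6,28.8,77],[-1,0,-4.6,28.8,77],[-1,0,-4.6,28.8,77],[-1,0,-4.6,28.8,77],[-1,0,-4.6,28.8,77],[-1,2,-4.6,28.8,77],[-1,2,-4.6,28.8,77],[-1,2,-4.6,28.8,77],[-1,2,-4.6,28.8,77],[-1,2,-4.6,28.8,77]],
])

```text
time_s: 30.43
position: [434.2, -154.0, 96.4]
tcp_rot: [-110.9, 89.1, 37.2]
force: [-0.1, 0.6, 0.2]
gripper_width: 1.004
```

```bash
python3 - <<'E'
from h import *
import pickle
c=cap('wrist');save(c,'w5.png',(60,30,460,300),2);pickle.dump(c,open('w5.pkl','wb'))
t=cap('top');pickle.dump(t,open('t5.pkl','wb'))
m=np.radians(-32)
for a,b in((42,17.5),(42,-17.5),(-42,-17.5),(-42,17.5)): 
    P=[434+a*np.cos(m)-b*np.sin(m),-153.8+a*np.sin(m)+b*np.cos(m),20];print(((proj(c,P,True)-[60,30])*2).round())
plan(434,-153.8,-20,58)
E
```

```text
[356. 215.]
[436. 215.]
[433. 394.]
[359. 393.]
pos [ 434.5 -154.1   96.7] ax [ 0.014  0.01  -1.   ] jaw -121.9 t 30.53 w 0.998 F [-0.3  0.1 -0.5] j7 -85.0
 shift cm [11.67  0.18  0.14] turn 0.1 or -179.9
```

View pics/w5.png

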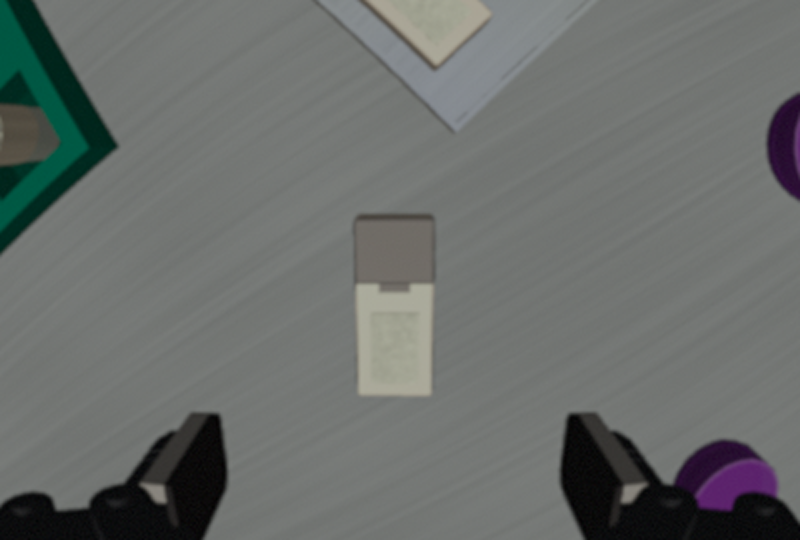

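The mailer is aligned: corners at (354,214), (435,215), (432,396), (358,396), within a couple of pixels of the prediction.

>>> carry_out([
  [[-0.6,3,0.1,0.1,0],[-0.6,6,0.1,0.1,0],[-0.6,9,0.2,0.1,0],[-0.6,11,0.2,0.1,0],[-0.6,12.2,0.2,0.1,0],[-0.6,12.2,0.2,0.1,0],[0,12.2,0.2,0.1,0],[1,12.2,0.2,0.1,0],[1,12.2,0.2,0.1,0],[1,12.2,0.2,0.1,0],[1,12.2,0.2,0.1,0],[1,12.2,0.2,0.1,0],[1,12.2,0.2,0.1,0]],
], newtons=25)

```text
time_s: 31.62
position: [435.4, -154.4, -24.1]
tcp_rot: [-117.4, 88.9, 30.7]
force: [-2.3, -0.2, 6.9]
gripper_width: 0.399
```

>>> carry_out([
  [[1,-1,0,0,0],[1,-3,0,0,0],[1,-6,0,0,0],[1,-9,0,0,0],[1,-11,0,0,0],[1,-11,0,0,0],[1,-11,0,0,0]],
])

```text
time_s: 32.2
position: [435.1, -155.2, 87.5]
tcp_rot: [-121.3, 88.7, 26.8]
force: [-1.0, 0.1, -1.2]
gripper_width: 0.398
```

```bash
python3 - <<'E'
from h import *
plan(574.8,-297.4,85,-77)
E
```

```text
pos [ 435.1 -155.2   87.5] ax [ 0.02  0.01 -1.  ] jaw -121.8 t 32.2 w 0.398 F [-1.   0.1 -1.2] j7 -83.0
 shift cm [  0.39   4.72 -19.37] turn -44.8 or 135.2
```

>>> carry_out([
  [[1,0.3,4.7,-19.4,-44.8],[1,0.3,4.7,-19.4,-44.8],[1,0.3,4.7,-19.4,-44.8],[1,0.3,4.7,-19.4,-44.8],[1,0.3,4.7,-19.4,-44.8],[1,0.3,4.7,-19.4,-44.8],[1,0.3,4.7,-19.4,-44.8],[1,0.3,4.7,-19.4,-44.8],[1,0.3,4.7,-19.4,-44.8],[1,0.3,4.7,-19.4,-44.8],[1,0.3,4.7,-19.4,-44.8]],
])

```text
time_s: 33.12
position: [574.8, -296.6, 85.5]
tcp_rot: [-164.0, 88.7, 29.0]
force: [-1.3, -0.6, -0.5]
gripper_width: 0.4
```

```bash
python3 - <<'E'
from h import *
plan(574.8,-297.4,-20.5,-77)
E
```

```text
pos [ 574.8 -296.6   85.5] ax [ 0.019  0.011 -1.   ] jaw -77.1 t 33.12 w 0.4 F [-1.3 -0.6 -0.5] j7 -34.0
 shift cm [10.6   0.14  0.25] turn -0.1 or 179.9
```

>>> carry_out([
  [[1,2,0.1,0.2,0],[1,5,0.1,0.2,0],[1,7.5,0.1,0.2,0],[1,9,0.1,0.2,0],[1,9.8,0.1,0.2,0],[1,10.2,0.1,0.2,0],[1,10.4,0.1,0.2,0],[1,10.4,0.1,0.2,0],[1,10.4,0.1,0.2,0]],
])

```text
time_s: 33.87
position: [576.1, -297.6, -17.2]
tcp_rot: [-168.3, 88.7, 24.6]
force: [-0.3, 0.1, 0.3]
gripper_width: 0.401
```

>>> carry_out([
  [[1,0.2,0,0,0],[1,0.35,0,0,0],[1,0.35,0,0,0],[0.15,0.35,0,0,0],[0.1,0.35,0,0,0],[0,0.35,0,0,0],[-0.1,0.35,0,0,0],[-0.1,0.35,0,0,0],[-0.1,0.35,0,0,0],[-0.1,-1,0,0,0],[-0.1,-4,0,0,0],[-0.1,-8,0,0,0],[-0.1,-12,0,0,0],[-0.1,-16,0,0,0],[-0.1,-18,0,0,0],[-0.1,-18,0,0,0]],
])

```text
time_s: 35.2
position: [575.5, -302.1, 170.5]
tcp_rot: [176.5, 88.2, 9.4]
force: [-0.2, 0.2, 0.3]
gripper_width: 0.549
```

```bash
python3 - <<'E'
from h import *
plan(450,-150,160,-77)
E
```

```text
pos [ 575.5 -302.1  170.5] ax [ 0.032  0.005 -0.999] jaw -77.1 t 35.2 w 0.549 F [-0.2  0.2  0.3] j7 -36.0
 shift cm [  0.73 -17.63   8.87] turn -0.1 or 179.9
```

>>> carry_out([
  [[-0.1,0,-17.6,8.9,0],[-0.1,0,-17.6,8.9,0],[-0.1,0,-17.6,8.9,0],[-0.1,0,-17.6,8.9,0],[-0.1,0,-17.6,8.9,0],[-0.1,0,-17.6,8.9,0],[-0.1,0,-17.6,8.9,0],[-0.1,0,-17.6,8.9,0],[-0.1,0,-17.6,8.9,0],[-0.1,0,-17.6,8.9,0],[-0.1,0,-17.6,8.9,0],[-0.1,0,-17.6,8.9,0]],
])

```text
time_s: 36.2
position: [449.7, -151.2, 167.1]
tcp_rot: [175.5, 88.2, 8.4]
force: [-0.2, -0.1, -0.7]
gripper_width: 0.545
```

```bash
python3 - <<'E'
from h import *
t=cap('top');s=cap('scene')
f=lambda c,b,sc:cv2.resize(cv2.cvtColor(c['frame'],cv2.COLOR_RGB2BGR)[b[1]:b[3],b[0]:b[2]],None,fx=sc,fy=sc,interpolation=cv2.INTER_CUBIC)
a=f(t,(80,80,400,200),2.5)
b=f(s,(160,120,440,320),1.7);b=b[:, :476];c=f(s,(320,130,380,195),5.3)[:340,:324]
h=min(b.shape[0],c.shape[0],300)
b=b[:h] if b.shape[0]<=h else cv2.resize(b,(476,300));c=cv2.resize(c,(324,300))
cv2.imwrite('pics/end.png',np.vstack([a,np.hstack([b,c])[:, :a.shape[1]]]))
E
```

```text
(no output)
```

View pics/end.png

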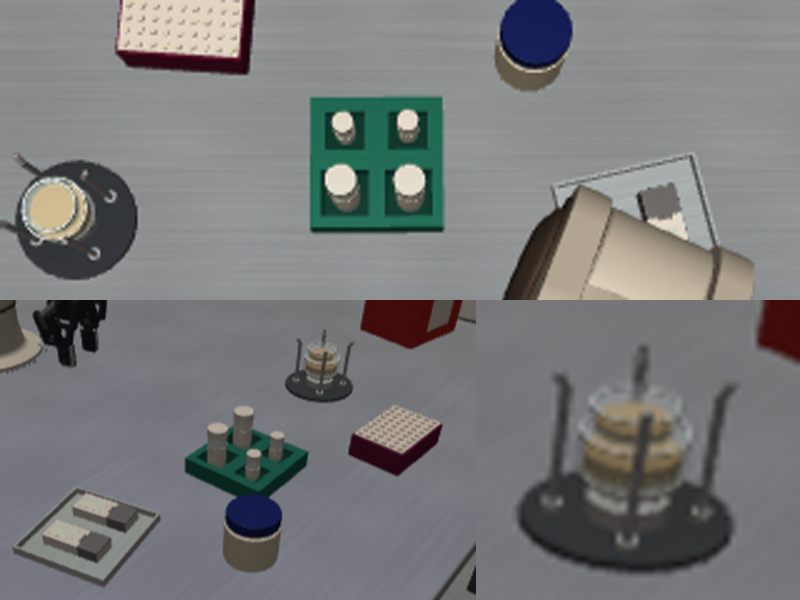

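The final view shows everything in place: dishes stacked between the rods (lower right panel, 637,450), all four rack pockets filled with upright bottles (top panel, 340–410, 125–185), both mailers flat and parallel in the tray, and the jar and tip box where they were.

```bash
python3 -c "
from station import robot
print(robot.job_done(), robot.get_obs()['time_s'])"
```

```text
the job is handed in; nothing more can be done
the job is handed in; nothing more can be done
```

The job is done and handed in at about 36 s of the 118 s. I stacked the large dish and then the small one on the lift, put the tall and then the small bottle in their rack pockets, and laid the mailer in the tray.

**Final checks:** The last top and scene pictures show:
- **Dishes:** stacked level between the rods.
- **Bottles:** both upright in the correct pockets.
- **Mailer:** flat and parallel beside the one already there.
- **Jar and tip box:** no sign of having moved.

The arm was clear of everything, and no force I read passed 8 N (I read it only at the end of each move).

**What disagreed or failed:**
- **First grasp missed:** the gripper shut empty just above the large dish, without moving it. The cameras put the real fingertips about 30 mm above the reported TCP. I corrected for that in every later grasp, and the low reported heights with no bench contact agreed with it.
- **Rod tops:** they measured about 3 mm farther out than stated because they flare outward. This did not affect the placing.
- **Bottle check by code:** the automatic check of the tall bottle after I let go of it gave no usable result, so the final picture is what confirms it.
- **Pictures viewed:** 15, one over the budget of 14.

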